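Fold the lid stay and shut the block box

TASK

Two boxes stand open on the worktop, each lid held up by a locked folding stay. Shut the box that has the tissue cassettes in it: press the knee of its stay well down so that the stay breaks, then lower the lid until it is fully shut. Leave the empty box standing open.

Things in the scene. Friction and masses are not known exactly. Their poses are not given: they have to be found in the camera images.
- block_box: White fixed box with five tissue cassettes in it; 170 (x) x 160 (y) mm, rim 100 mm high. Origin: centre of underside; x points from front to rear, z up. Lid hinge line along y at x = 85, z = 100 mm. A steel folding stay (two 86 mm links) outside its right side (-y) runs from a pivot on the box at x = -45, z = 88 mm to the lid's side 85 mm from the hinge, locked just past straight, knee up.
- block_box_knee (a point): Centre of the top of the thumb plate on that stay's knee, 28 (x) x 24 (y) mm, level while locked, then at x = 22, y = -96, z = 154 mm in the box frame. Pressed from above it goes down and slightly rearward; pressed down about 20 mm it is past straight, the stay is broken and folds down beside the box as the lid is lowered. Until then the lid cannot be lowered.
- block_box_lid (a joint): Grey lid of that box (rad): 0 = open, held by the stay, 95 degrees from shut (leaning back 5 degrees past upright); grows as it is lowered; 1.658 = shut. 173 mm from hinge to front edge (plus a 14 mm finger tab at its middle), 160 mm wide, outer face 7 mm above the hinge line when shut. Stiff hinge: it stays where it is left; a few newtons near its free edge move it.
- spare_box_lid (a joint): Lid of the second box, of the same make and with the same stay but empty, fixed to the worktop 29 to 49 cm to the left or right of the first (rad): 0 = open, held by its stay; 1.658 = shut. It is to stay open.

How it is judged:
On the way:
1. the knee of the stay of the box with the cassettes has been pressed down by 15 mm or more, so that the stay is broken, with the lid still well up (z of block_box_knee in the frame of block_box below 0.139 m and value of joint block_box_lid below 1.2 rad), for 0.05 s.
At the end, for the whole second after the job is handed in: The lid of the box with the cassettes is fully shut (within 0.07 rad, about 12 mm at its front edge) and the lid of the empty box still stands open on its stay (within 0.15 rad of its start) (value of joint block_box_lid above 1.588 rad and value of joint spare_box_lid below 0.15 rad); the robot touches nothing.
It fails at once if the lid of the empty box is lowered (value of joint spare_box_lid above 0.15 rad).
It also fails if it takes over 48 s, if anything falls off the work surface, if the arm or the gripper's body presses on something with over 40 N, if the wrist force passes 120 N, or if a joint passes its speed limit or range.

ROBOT

A 6-joint arm with a two-finger parallel gripper is mounted at the origin on a cart in front of the work surface, level with it; the furniture and walls round the work are solid. World frame = base frame: x ahead of the robot, y to its left, z up, the work surface at z = 0. Lengths are in m, angles in rad, forces in N, time in s.
With the tool pointing down it reaches from about 0.35 to 0.925 m from the base axis. Payload 6.4 kg.
Tool frame: the origin (TCP) lies midway between the tips of the shut fingers; the grasp point (between the pads) lies 19 mm behind it; z points along the fingers, y is the line along which they close (so a half turn about z gives the same grasp; the last joint's range is limited). The gripper opens to 85 mm and grips with 20 to 120 N. Pads are 22 mm wide; open, the fingers measure 114 mm over their backs; the gripper's body (76 mm by 85 mm) begins 54 mm behind the grasp point. The pads swing forward as they close: fully open they stand 13 mm farther back than shut.
Start: joints at [-1.481, 0.245, 1.558, -0, 1.339, -0.174], TCP at [0.169, -0.628, 0.231] pointing down, gripper open.
Joint ranges: [-3.13, 3.13], [-1.02, 2.26], [0.13, 2.54], [-0.95, 4.09], [0.21, 2.88], [-2.74, 2.74]. Speed limits (rad/s): [2.57, 2.57, 3.14, 3.14, 3.14, 3.14].

INTERFACE

Orientations are given as a rotation vector (axis times angle).
In Python, from bench import * gives the robot as it stands. The module is installed in compiled form; this text tells all that it offers. Calls block until the motion is done:
- move_pose(position, orientation): joint-space move of the TCP to a pose.
- servo_line(position, frame=None, rate=0.15, force_limit=None): straight line of the TCP; frame=None keeps the orientation; rate is the mean speed in m/s. With force_limit (N) it stops when the force on the tool has changed by that much, and returns True; else False.
- move_j(angles): joint-space move.
- move_gripper(opening, strength=None): finger opening in m; strength is the grip in N (None keeps the last); returns when the fingers have stopped.
- sleep(seconds).
- solve_ik(position, orientation): joint angles nearest the present ones, or None.
- read_state(): the state.
- read_camera(name): name is "scene" or "top" or "wrist"; returns a dict with "color" (384x512x3 uint8, blue, green, red), "depth" (384x512 float32, m along the optical axis (not along the pixel's ray), 0 where there is no reading), "fx", "fy", "cx", "cy" (pixels), "camera_from_world" (4x4, takes a point from world to camera coordinates); the wrist camera has in their place "hand_eye" (4x4, takes a point from camera to tool coordinates, whose origin is the TCP and whose axes are the flange's). Camera axes: x right, y down, z forward; pixel columns grow to the right and rows downward; lengths in m; the calibration is good to about 2 mm. A picture is of the moment at which its call begins: read the wrist's pose just before it.
A pose or a line that the arm cannot do raises PlanningError and nothing moves.
- finish_job(): hands the job in; it is judged then, once.
Trained networks look in the newest picture that a camera, given by its name, has taken for a name from the list of things; names that differ only in an ending like _2 or _b are one class to them, and where a whole thing is asked for, a point or a joint stands for the part that bears it (a point fixed in the world has none). Each returns a list of dicts, best first, with "conf" (0 to 1); they miss things now and then, are a little off and sometimes report something else, mostly with a low value. They report only what shows in the picture. A call takes as long as a camera call.
- look_for(target, camera): "box" ([left, top, right, bottom] in pixels, round what is visible of it).
- trace(target, camera): "region" (384x512 bool, what is visible of it) and "box" ([left, top, right, bottom] in pixels, round what is visible of it).
- place_of(target, camera): "xy" ([column, row] in pixels: a listed point, or the origin of a listed thing).
The state is a dict: "time": time; "qpos": joint angles; "qd": joint speeds; "joint_torque": joint torques, N m; "eef_pos": TCP position; "ee_rot": TCP orientation; "contact_force": force on the tool from outside, world axes, zero at the start; "wrist_torque": the same for the moment, N m; "opening": finger opening in m; "gripper_force": force on a finger pad.
Only numpy, scipy, OpenCV 4.12 (cv2) and the standard library are available. Lean on these libraries where they do the work, as an engineer would, in place of code of your own. Each camera call takes 0.05 s, during which the arm holds its last target. There are 200 camera calls.

## Working session

There is one attempt and no reset: what is moved stays moved. The work goes in short steps, each a Python script; the robot and the scene stay as the last script left them, time stands still between calls to the robot, and variables do not carry over. Pictures are saved under pics/ and viewed, at most 10 in all, crops included, and the job is handed in when it is done.

```bash
mkdir -p pics; cat > h.py <<'E'
from bench import *
import numpy as np, cv2
def px2w(c,u,v,d=None):
    if d is None:
        p=c["depth"][int(v)-2:int(v)+3,int(u)-2:int(u)+3]; p=p[p>0]; d=np.median(p)
    P=np.array([(u-c["cx"])/c["fx"]*d,(v-c["cy"])/c["fy"]*d,d,1])
    return (np.linalg.inv(c["camera_from_world"])@P)[:3]
E
python3 - <<'E'
from h import *
print(read_state()["time"],read_state()["ee_rot"])
ims=[]
for n in ["scene","top"]:
    c=read_camera(n); ims.append(c["color"])
    for t in ["block_box","block_box_knee","block_box_lid","spare_box_lid"]:
        for r in place_of(t,n)[:3]:
            u,v=r["xy"]
            try: print(n,t,round(r["conf"],2),np.round(r["xy"]),px2w(c,u,v).round(3))
            except Exception as e: print(n,t,r,e)
        for r in look_for(t,n)[:3]: print("   box",round(r["conf"],2),np.round(r["box"]))
    np.savez(f"{n}.npz",**c)
for n,i in zip("st",ims): cv2.imwrite(f"pics/{n}1.png",i)
E
```

```text
0.0 [-3.11239647e+00 -4.12933582e-01 -1.75260901e-04]
scene block_box 0.95 [175. 297.] [0.474 0.213 0.051]
   box 0.98 [ 96. 154. 232. 347.]
scene block_box_knee 0.6 [210. 219.] [0.496 0.086 0.153]
   box 0.71 [188. 186. 232. 266.]
   box 0.48 [ 92. 152. 236. 348.]Traceback (most recent call last):
  File "<stdin>", line 7, in <module>
ValueError: it knows: block_box, block_box_knee
```

```bash
python3 - <<'E'
from h import *
for n in ["scene","top"]:
    c=read_camera(n); cv2.imwrite(f"pics/{n}1.png",c["color"])
    for t in ["block_box","block_box_knee"]:
        for r in place_of(t,n)[:3]:
            u,v=r["xy"]; print(n,t,round(r["conf"],2),np.round(r["xy"]),px2w(c,u,v).round(3))
        for r in look_for(t,n)[:3]: print("   box",round(r["conf"],2),np.round(r["box"]))
    np.savez(f"{n}.npz",**c)
E
```

```text
scene block_box 0.77 [177. 299.] [0.467 0.215 0.051]
   box 0.78 [ 95. 153. 234. 346.]
scene block_box_knee 0.72 [208. 217.] [0.504 0.083 0.152]
   box 0.81 [188. 190. 227. 261.]
top block_box 0.68 [160. 204.] [0.489 0.171 0.054]
   box 0.57 [118. 145. 196. 239.]
top block_box_knee 0.62 [185. 200.] [0.489 0.086 0.154]
   box 0.74 [184. 193. 188. 204.]
```

View pics/scene1.png

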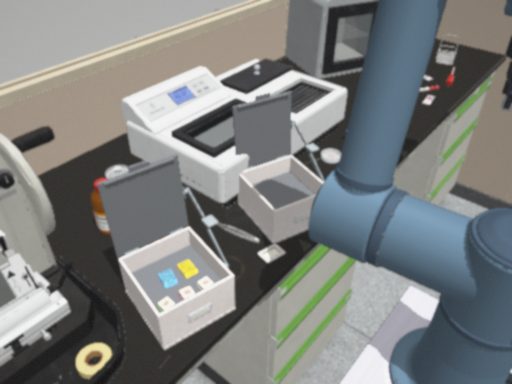

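View pics/top1.png

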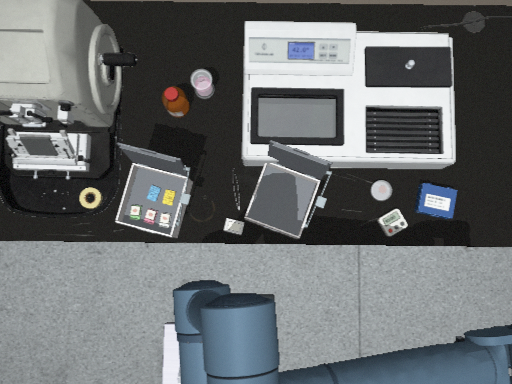

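The scene view shows the box with the cassettes at left (about 175,290, knee 208,217) and the empty box at right (280,195). In the top view they are at (155,205) and (288,200), with the cassette box's knee at (185,200). Next I fit the rim for the box yaw.

```bash
python3 - <<'E'
from h import *
for n in ["top","scene"]:
    c=dict(np.load(n+".npz"))
    d=c["depth"]; v,u=np.indices(d.shape)
    P=np.stack([(u-c["cx"])/c["fx"]*d,(v-c["cy"])/c["fy"]*d,d,np.ones_like(d)],-1).reshape(-1,4)
    W=(P@np.linalg.inv(c["camera_from_world"]).T)[:,:3]; W=W[d.ravel()>0]
    for nm,yc in (("block",.18),("spare",-.18)):
        m=(W[:,2]>.092)&(W[:,2]<.106)&(abs(W[:,1]-yc)<.14)&(W[:,0]<.62)&(W[:,0]>.3)
        r=cv2.minAreaRect((W[m][:,:2]*1000).astype(np.float32)); print(n,nm,m.sum(),r,cv2.boxPoints(r).round().tolist())
    m=(W[:,2]>.146)&(W[:,2]<.162)&(abs(W[:,1]-.085)<.03)&(abs(W[:,0]-.495)<.04)
    print("plate",m.sum(),W[m].mean(0),W[m].min(0),W[m].max(0))
    m=(W[:,2]>.2)&(abs(W[:,1]-.18)<.14)&(W[:,0]>.5)&(W[:,0]<.75)
    print("lid",m.sum(),W[m].min(0),W[m].max(0))
    if n=="top":
        for x in (.65,.7,.75):
            k=(abs(W[:,0]-x)<.02)&(abs(W[:,1]-.17)<.12); print("behind",x,W[k][:,2].max())
E
```

```text
top block 500 ((496.553955078125, 179.9168243408203), (171.04722595214844, 172.78431701660156), 76.2030029296875) [[392.0, 117.0], [560.0, 76.0], [601.0, 242.0], [433.0, 284.0]]
top spare 519 ((500.4959411621094, -188.49160766601562), (254.8070526123047, 205.04165649414062), 88.61699676513672) [[395.0, -313.0], [600.0, -318.0], [606.0, -64.0], [401.0, -59.0]]
plate 103 [0.49692042 0.08566846 0.1552383 ] [0.47965191 0.07249094 0.14804312] [0.53413457 0.0990385  0.16167386]
lid 982 [0.57025009 0.08117912 0.2000938 ] [0.74999987 0.3199989  0.2974885 ]
behind 0.65 0.009426670141305715
behind 0.7 0.2477682689571894
behind 0.75 0.3038209963065852
scene block 1398 ((497.7752990722656, 182.11758422851562), (170.37327575683594, 179.9407501220703), 75.91316986083984) [[390.0, 121.0], [564.0, 78.0], [606.0, 243.0], [431.0, 287.0]]
scene spare 890 ((511.3559875488281, -146.42343139648438), (224.52279663085938, 180.53134155273438), 75.5043716430664) [[396.0, -233.0], [571.0, -278.0], [627.0, -60.0], [452.0, -15.0]]
plate 150 [0.49852576 0.08992789 0.15385101] [0.4792423  0.0777054  0.14613907] [0.53301109 0.10381092 0.16151333]
lid 3607 [0.56881792 0.08430279 0.20001426] [0.74999506 0.31962597 0.28967409]
```

```bash
cat >> h.py <<'E'
from scipy.spatial.transform import Rotation as Ro
YAW=np.deg2rad(-13.8); C=np.array([.4976,.1855,0.])
def B(x,y,z): return C+Ro.from_euler("z",YAW).apply([x,y,z])
OR=(Ro.from_euler("z",YAW)*Ro.from_euler("x",np.pi)).as_rotvec()
def st(l=""):
    s=read_state(); Rl=Ro.from_euler("z",-YAW).apply(np.array(s["eef_pos"])-C)
    print(l,"t",round(s["time"],2),"box",Rl.round(4),"F",np.round(s["contact_force"],1),flush=True)
E
python3 - <<'E'
from h import *
p=np.array(read_state()["eef_pos"])
move_gripper(0.0)
servo_line([p[0],p[1],.45],rate=.3); st()
k=B(21,-96,0)if 0 else B(.021,-.096,0)
print(k)
move_pose([k[0],k[1],.42],OR); st("above")
servo_line([k[0],k[1],.20],rate=.25); st()
c=read_camera("wrist"); cv2.imwrite("pics/w1.png",c["color"])
r=servo_line([k[0],k[1],.145],rate=.04,force_limit=4); st(f"contact {r}")
E
```

```text
t 2.39 box [-0.1249 -0.8674  0.4476] F [-0.3 -0.7 -0. ]
[0.49509461 0.08726191 0.        ]
above t 5.16 box [ 0.0213 -0.0965  0.42  ] F [ 0.4 -0.8  0.4]
 t 6.19 box [ 0.022  -0.0959  0.2015] F [ 0.6 -0.2  2.2]
contact True t 7.3 box [ 0.0212 -0.0961  0.1531] F [0.5 0.3 1.8]
```

View pics/w1.png

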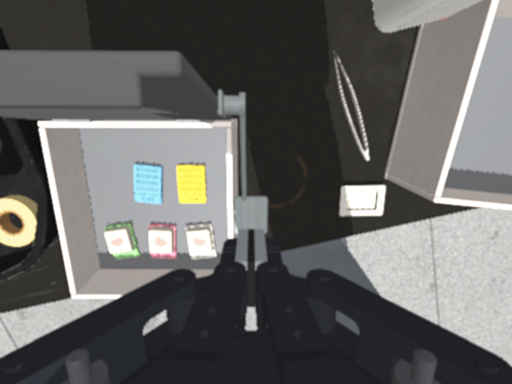

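The wrist view shows the knee plate at (252,212), centred just beyond the closed fingers, with the cassettes in the box at left. Contact came at z = 0.153, as expected, so I press now.

```bash
python3 - <<'E'
from h import *
for z,x in ((.140,.023),(.130,.025),(.122,.026)):
    r=servo_line(B(x,-.096,z),rate=.04,force_limit=60); st(f"press {r}")
sleep(.15)
c=read_camera("scene"); cv2.imwrite("pics/s2.png",c["color"][130:360,60:360])
for r in place_of("block_box_knee","scene")[:2]: print(r["conf"],r["xy"],px2w(c,*r["xy"]))
E
```

```text
press False t 7.78 box [ 0.0282 -0.0958  0.1439] F [ 7.6 -3.4  8.1]
press False t 8.18 box [ 0.0299 -0.0956  0.1339] F [ 6.5 -2.1  9.9]
press False t 8.53 box [ 0.0303 -0.0956  0.1258] F [ 3.2 -2.  12.1]
0.49 [206.0, 226.8] [0.4982914  0.09613267 0.13729853]
```

View pics/s2.png

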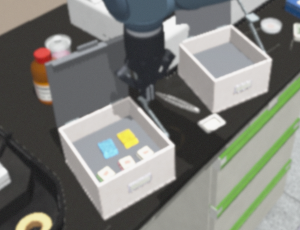

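```bash
python3 - <<'E'
from h import *
servo_line(B(.027,-.096,.112),rate=.05,force_limit=60); st("press"); sleep(.15)
servo_line(B(.022,-.098,.36),rate=.25)
servo_line(B(.15,0,.36),rate=.25)
servo_line(B(.15,0,.255),rate=.2); st("behind")
def tcp(a,r=.15,o=0.):
    a=np.deg2rad(a); return B(.085-r*np.cos(a)+(.007-o)*np.sin(a)+.011,0,.100+r*np.sin(a)+(.007-o)*np.cos(a))
r=servo_line(tcp(98),rate=.08,force_limit=8); st(f"reach {r}")
for a in range(92,40,-8):
    r=servo_line(tcp(a),rate=.12,force_limit=30); st(f"{a} {r}")
    if r: break
c=read_camera("scene"); cv2.imwrite("pics/s3.png",c["color"][130:360,60:360])
E
```

```text
press t 8.99 box [ 0.0307 -0.0955  0.1257] F [-14.1  -0.2  17.1]
behind t 11.7 box [ 1.504e-01 -1.000e-04  2.567e-01] F [-0.1 -0.3  0.1]
reach False t 12.19 box [1.242e-01 1.000e-04 2.487e-01] F [ 1.  -0.6  0.1]
92 False t 12.47 box [1.086e-01 1.000e-04 2.502e-01] F [-0.2 -0.4  0.6]
84 False t 12.8 box [0.0876 0.     0.2501] F [ 0.4 -0.4  0.7]
76 False t 13.12 box [0.0669 0.     0.2474] F [-0.2  1.3  0.4]
68 False t 13.45 box [0.0465 0.     0.2417] F [-0.9  0.1  0.7]
60 False t 13.78 box [ 0.0272 -0.      0.2333] F [ 1.  -0.6 -0.3]
52 False t 14.1 box [ 0.0092 -0.      0.2224] F [ 0.7  1.5 -0.1]
44 False t 14.43 box [-7.10e-03 -1.00e-04  2.09e-01] F [ 0.4 -0.3 -0. ]
```

View pics/s3.png

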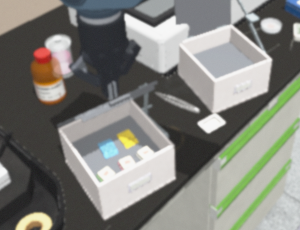

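The crop shows the gripper over the box's rear and the lid as only a thin edge-on strip. A full view is needed to tell where the lid is.

```bash
python3 - <<'E'
from h import *
c=read_camera("scene"); t=read_camera("top")
cv2.imwrite("pics/s4.png",np.hstack([cv2.resize(c["color"][140:360,80:260],None,fx=2.2,fy=2.2),cv2.resize(t["color"][120:253,100:221],(396,484))]))
for n,c in (("scene",c),("top",t)):
    d=c["depth"]; v,u=np.indices(d.shape)
    P=np.stack([(u-c["cx"])/c["fx"]*d,(v-c["cy"])/c["fy"]*d,d,np.ones_like(d)],-1).reshape(-1,4)
    W=(P@np.linalg.inv(c["camera_from_world"]).T)[:,:3][d.ravel()>0]
    L=Ro.from_euler("z",-YAW).apply(W-C)
    m=(L[:,1]>.035)&(L[:,1]<.075)&(abs(L[:,0])<.15)&(L[:,2]>.11)
    m2=m
    for x in np.arange(-.12,.15,.02):
        k=m2&(abs(L[:,0]-x)<.01)
        if k.any(): print(n,round(x,2),k.sum(),L[k][:,2].min().round(3),L[k][:,2].max().round(3))
E
```

```text
scene -0.08 57 0.439 0.519
scene -0.06 903 0.427 0.517
scene -0.04 965 0.215 0.513
scene -0.02 950 0.213 0.508
scene 0.0 374 0.184 0.502
scene 0.02 1 0.167 0.167
scene 0.04 1 0.15 0.15
scene 0.06 1 0.132 0.132
scene 0.08 1 0.112 0.112
top -0.06 18 0.513 0.52
top -0.04 63 0.506 0.517
top -0.02 116 0.493 0.512
top 0.0 120 0.477 0.504
top 0.02 18 0.465 0.488
top 0.06 2 0.124 0.126
top 0.08 25 0.11 0.13
```

View pics/s4.png

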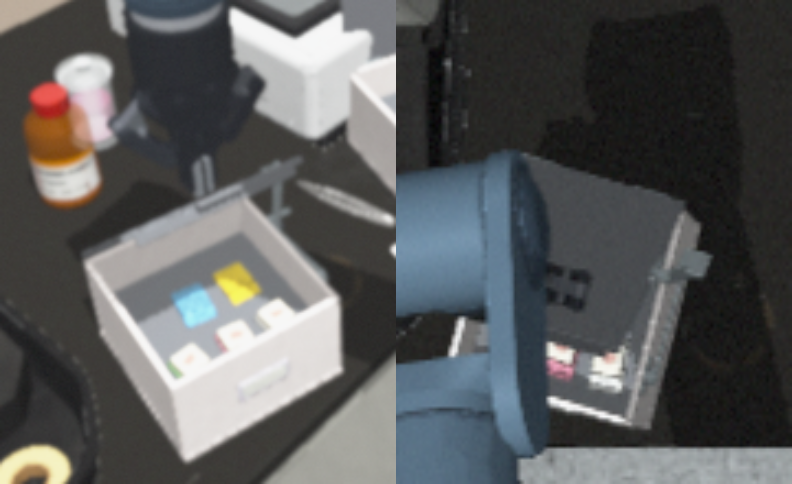

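The lid is at about 45° and following the finger edge-on (it runs from (90,250) to (300,165) at left), and the stay is folding. I carry on down to shut.

```bash
python3 - <<'E'
from h import *
def tcp(a,r=.15,o=0.):
    a=np.deg2rad(a); return B(.085-r*np.cos(a)+(.007-o)*np.sin(a)+.011,0,.100+r*np.sin(a)+(.007-o)*np.cos(a))
for a in (36,28,20,12,5,0,-3):
    r=servo_line(tcp(a),rate=.1,force_limit=25); st(f"{a} {r}")
    if r: break
sleep(.3); st("pressed")
servo_line(tcp(0)+[0,0,.2],rate=.2)
q=read_state()["qpos"]; move_j([q[0]-.45]+list(q[1:])); st("clear")
c=read_camera("scene"); t=read_camera("top")
cv2.imwrite("pics/s5.png",np.hstack([cv2.resize(c["color"][100:360,80:340],(400,400)),cv2.resize(t["color"][110:253,100:350],(400,229)) if 0 else cv2.copyMakeBorder(cv2.resize(t["color"][110:253,100:350],(400,229)),0,171,0,0,0)]))
d=c["depth"]; v,u=np.indices(d.shape)
P=np.stack([(u-c["cx"])/c["fx"]*d,(v-c["cy"])/c["fy"]*d,d,np.ones_like(d)],-1).reshape(-1,4)
L=Ro.from_euler("z",-YAW).apply((P@np.linalg.inv(c["camera_from_world"]).T)[:,:3][d.ravel()>0]-C)
for x in np.arange(-.08,.09,.02):
    k=(abs(L[:,1])<.07)&(abs(L[:,0]-x)<.01)&(L[:,2]<.2)&(L[:,2]>.05); print(round(x,2),k.sum(),np.median(L[k][:,2]).round(4))
E
```

```text
36 False t 14.93 box [-2.170e-02 -1.000e-04  1.934e-01] F [ 0.1  1.  -0.1]
28 False t 15.29 box [-3.370e-02 -1.000e-04  1.761e-01] F [1.3 0.2 0.5]
20 False t 15.65 box [-0.0431 -0.0002  0.1573] F [ 0.1 -0.1  0.3]
12 False t 16.01 box [-0.0496 -0.0002  0.1376] F [ 0.2 -1.1  0.5]
5 False t 16.34 box [-5.310e-02 -1.000e-04  1.198e-01] F [ 0.3 -0.1  0. ]
0 False t 16.62 box [-5.380e-02  1.000e-04  1.073e-01] F [ 0.1 -0.4  0. ]
-3 False t 16.88 box [-0.0535  0.0004  0.1063] F [-26.9  -6.2  52.7]
pressed t 17.18 box [-0.0535  0.0004  0.1063] F [-25.9  -7.4  52.1]
clear t 19.24 box [ 0.0365 -0.1966  0.3047] F [0.6 0.6 0.2]
-0.08 1770 0.088
-0.06 651 0.1064
-0.04 600 0.1067
-0.02 586 0.1065
0.0 563 0.1065
0.02 543 0.1065
0.04 522 0.1064
0.06 491 0.1063
0.08 329 0.1062
```

View pics/s5.png

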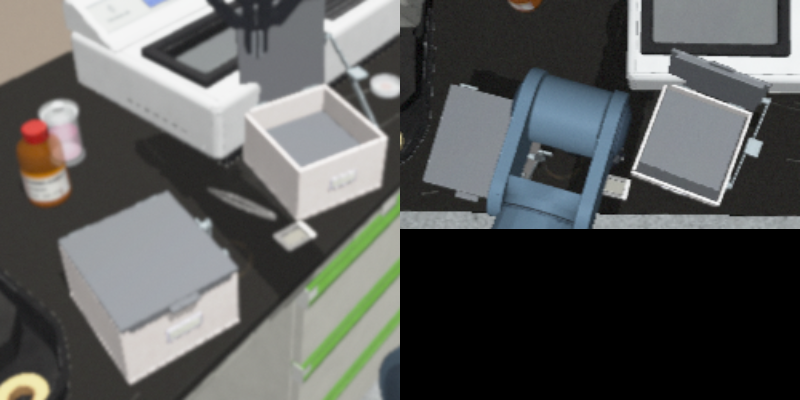

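The cassette box's lid is flat on its rim (about 150,260 at left), level at z = 0.1065. The empty box still stands open on its locked stay (about 345,60), and the arm is clear of both.

```bash
python3 -c "
from h import *
print(finish_job())"
```

```text
the job is handed in; nothing more can be done
None
```

The box with the cassettes is fully shut, the empty box is still open on its stay, and I handed the job in about 20 s into the 48 s limit; the judge's result was not shown.

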